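Lean a nest-box front on the stand and scan its barcode with a contact scanner

ROBOT

A 6-joint arm with a two-finger parallel gripper is mounted at the origin on the work surface. World frame = base frame: x ahead of the robot, y to its left, z up, the work surface at z = 0. Lengths are in m, angles in rad, forces in N, time in s.
With the tool pointing down it reaches from about 0.35 to 0.85 m from the base axis. Payload 8.1 kg.
Tool frame: the origin (TCP) lies on the centre line of the jaws, within the pads' length; the fingertips stand 17 mm ahead of it and the grasp point (between the pads) lies 2 mm behind it; z points along the fingers, y is the line along which they close (so a half turn about z gives the same grasp; the last joint's range is limited). The gripper opens to 93 mm and grips with 3 to 60 N. Pads are 15 mm wide; open, the fingers measure 128 mm over their backs; the gripper's body (75 mm by 188 mm) begins 65 mm behind the grasp point.
Start: joints at [-1.414, 0.13, 1.488, -0, 1.523, -0.085], TCP at [0.144, -0.583, 0.236] pointing down, gripper open.
Joint ranges: [-2.96, 2.96], [-0.89, 2.26], [0.02, 2.5], [-1.34, 4.48], [0, 2.73], [-2.66, 2.66]. Speed limits (rad/s): [2.39, 2.39, 2.79, 3.14, 3.14, 3.14].

INTERFACE

Orientations are given as a rotation vector (axis times angle).
In Python, from plant import telemetry, viewer, order gives the robot as it stands.
- The arm moves only by the tool send_rows, never from a script. Its argument "plan" is a list that holds one entry, the list of rows, each a list of 5 numbers: the closure, from -1 (fully open) to 1 (shut), then the shift along the world's x, y, z normalised to -1 to 1, where 1 is 0.2 m, then the turn about the world's z normalised to -1 to 1, where 1 is 60 degrees. A call has 1 to 20 rows; each row is the pose to reach, as a shift and turn from the pose commanded when the call began; what a row does not reach only later rows make up. A row lasts 1/12 s, in which the tool goes at most 41.7 mm and 7.16 degrees, less where a joint would pass 70% of its speed; a pose out of reach is approached as far as the arm can. A call with a number of a shift or a turn outside -1 to 1 is refused whole. A call with a gripper value outside its range is refused whole. The fingers move at their own pace and stop on an object; "force" is the grip in N (left out, the last holds). Time passes only in rows, so rows that repeat a pose let the fingers close. It gives the time, the measured TCP pose, the force, the opening and the grip force at its end, in the units of the state.
- telemetry.read_state(): the state, without advancing time (a new reading comes with each control period).
- viewer.read_camera(name): name is "side" or "top"; returns (picture, depth): 420x560x3 uint8, blue, green, red; 420x560 float32, m along the optical axis (not along the pixel's ray), 0 where there is no reading.
- viewer.calibration(name): a dict with "camera_matrix" (3x3 intrinsics, pixels), "extrinsics" (4x4, takes a point from camera to world coordinates). Camera axes: x right, y up, looking along -z (the intrinsics and any distortion apply to the point x, -y, -z); pixel columns grow to the right and rows downward; lengths in m; the calibration is good to about 2 mm. A picture is of the moment at which its call begins. calibration takes no time and is no camera call.
- order.close_job(): hands the job in; it is judged then, once.
The state is a dict: "t": time; "q": joint angles; "dq": joint speeds; "joint_torque": joint torques, N m; "tool_pos": TCP position; "orientation": TCP orientation; "force": force on the tool from outside, world axes, zero at the start; "wrist_torque": the same for the moment, N m; "opening": finger opening in m; "gripper_force": force on a finger pad.
Only numpy, scipy, OpenCV 4.12 (cv2) and the standard library are available. Lean on these libraries where they do the work, as an engineer would, in place of code of your own. Each camera call takes 0.05 s, during which the arm holds its last target. There are 200 camera calls.

TASK

Book in the pale wooden nest-box front: lift it out of the slotted rack and lean it on the sloping stand, foot on the ledge, roughly centred, back against the sloping plate and barcode label facing out, and let go. Then pick up the scanner, aim it squarely at the middle of the barcode, press its sprung nose gently about half way in and hold it steady for two seconds. Finally set the scanner down gently, upright and within its mat as it lay, leaving the front leaning on the stand and everything else undisturbed.

Things in the scene. Friction and masses are not known exactly. Their poses are not given: they have to be found in the camera images.
- front: Pale wooden nest-box front with the barcode label: board 12 mm thick (x), 110 mm wide (y), 180 mm high (z), 120 to 240 g, upright in one of the rack's three slots. Origin at the centre of its foot; +x is the normal of the labelled face, +z up the board. A printed black disc (solid wood) lies 112 mm up. Grip it across its thickness near the top edge
- front_label (a point): centre of the white barcode label (56 mm wide, 40 mm high) on the front's +x face, 64 mm above its foot; axes as front
- rack: Blue and plywood slotted rack, 240 x 130 mm, fixed. Origin at the centre of its underside. Floor 12 mm high; three slots 15 mm wide between rails whose tops are 44 mm high, at x = -74, 0 and +74 mm, running along its y
- stand: Grey base of the sloping stand, fixed, 170 x 130 x 12 mm (x from -105 to +65 mm). Its +x is the side a leaning board faces; it carries seat, 32 mm above its underside
- seat: Seat of the stand. Origin where ledge meets sloping plate, mid-width; +x normal of the plate (out, 25 degrees up), +z up the plate (leaning back 25 degrees, 0.436 rad, from vertical). Plate face at x = 0, z 0 to 115 mm, 130 mm wide, 12 mm thick; ledge top at z = 0, x 0 to 26 mm, then a lip 10 mm high, 6 mm thick. A leaned board has these axes, its foot centre at x = 6 mm, z = 0
- scanner: Hand scanner, grey stick with orange ends, 140 to 340 g, on its mat: 36 mm wide (y), 46 mm high (z), body from x = -70 to +62 mm. Origin at the centre of its underside; +x points out of its nose and is the aiming axis, 23 mm above the underside; a yellow button on top marks the nose end. Grip it across its width at its middle
- nose (a joint): The flat-tipped black nose (24 mm across) on the aiming axis sits in a stiff collar that is left set at any length: its tip lies 78 to 92 mm ahead of the scanner's origin, not measured, so find contact by feel. Value: how far the sprung nose is pushed into the scanner: 0 out, 0.004 m fully in; takes about 2.3 N to start, 5.3 N half way and 8.3 N fully in
- mat: Black rubber mat of the scanner, 210 mm (x) x 100 mm (y), 6 mm thick, fixed. Origin at the centre of its underside
- white_front: white board standing in the rack, bystander, size as front
- dark_front: dark brown board standing in the rack, bystander, size as front
- dish: terracotta bowl, 100 mm across, 40 mm high, bystander
- bottle: white bottle, 56 mm across, 150 mm high, bystander
- tape: orange tape roll lying flat, 70 mm across, 30 mm high, bystander
Not all that is in view belongs to the job. Leave any green or purple look-alike of the front alone.

How it is judged:
On the way, in this order (a step that is already met when the one before it is completed fails the run):
1. the pale front leans on the stand, label out, and has been let go (x of front in the frame of seat below 0.026 m and z of front in the frame of seat between -0.008 and 0.008 m and y of front in the frame of seat between -0.03 and 0.03 m and angle between the x axis of front and the x axis of seat, either way round below 0.17 rad and angle between the z axis of front and the z axis of seat, either way round below 0.17 rad and x of front_label in the frame of seat above 0.008 m and z of front_label in the frame of seat above 0.04 m and contact force between front and stand above 0.2 N and contact force between the fingers and front below 0.05 N), for 0.2 s.
2. the held scanner, square to the label (11 degrees), aiming within 10 mm of its middle, is pressed on it with the nose 0.8 to 3.3 mm in, steady for 1.2 s (all of step 1 and y of front_label in the frame of scanner between -0.01 and 0.01 m and z of front_label in the frame of scanner between 0.013 and 0.033 m and angle between the x axis of scanner and the x axis of front, either way round below 0.19 rad and value of joint nose between 0.0008 and 0.0033 m and contact force between scanner and front above 0.5 N and contact force between the fingers and scanner above 1 N and linear speed of scanner below 0.02 m/s and angular speed of scanner below 0.2 rad/s), for 1.2 s.
At the end, for the whole second after the job is handed in: the front leans on the stand: foot between plate and lip, on the ledge within 8 mm, within 30 mm of mid-width, axes within 10 degrees of the seat's, label out; the scanner lies at rest right way up on its mat, its origin within 75 mm (x) and 50 mm (y) of the mat's centre (all of step 1 and linear speed of each of front, scanner below 0.02 m/s and angle between scanner's own z axis and vertical below 0.1 rad and x of scanner in the frame of mat between -0.075 and 0.075 m and y of scanner in the frame of mat between -0.05 and 0.05 m and z of scanner in the frame of mat below 0.011 m and contact force between scanner and mat above 0.3 N); the robot touches nothing.
It fails at once if the nose or scanner is pressed hard (over 15 N) on the front (contact force between scanner and front above 15 N).
It fails at once if the scanner is dropped: out of the fingers while its underside is over 30 mm above the table (contact force between the fingers and scanner below 0.01 N and height (world z) of scanner above 0.03 m and linear speed of scanner above 0.1 m/s).
It fails at once if another board is moved over 30 mm (distance of any of white_front, dark_front from where it was at the start of the episode above 0.03 m).
It fails at once if a bystander is moved over 30 mm (distance of any of dish, bottle, tape from where it was at the start of the episode above 0.03 m).
It also fails if it takes over 70 s, if anything falls off the work surface, if the arm or the gripper's body presses on something with over 40 N, if the wrist force passes 120 N, or if a joint passes its speed limit or range.

## Working session

There is one attempt and no reset: what is moved stays moved. The work goes in short steps, Python scripts to look and compute and a tool call to move; the robot and the scene stay as the last step left them, time stands still between calls to the robot, and variables do not carry over. Pictures are saved under pics/ and viewed, at most 10 in all, crops included, and the job is handed in when it is done.

Besides the shell and the picture viewer there is one more tool, called after "Emit:" as a command line: name --argument value ..., lists and objects as JSON in quotes. send_rows: Moves the arm, as the interface text tells. Scaled input: -1 to 1 covers 0.2 m each way for a shift and 60 degrees each way for a turn. Its arguments: {"type":"object","properties":{"plan":{"type":"array"},"force":{"type":"number"}},"required":["plan"]}

```bash
ls; mkdir -p pics; python3 - <<'E'
from plant import telemetry, viewer, order
import cv2,numpy as np
print(telemetry.read_state())
for n in ("side","top"):
    p,d=viewer.read_camera(n); cv2.imwrite(f"pics/{n}0.png",p); np.savez(f"{n}0.npz",p=p,d=d)
    print(n,viewer.calibration(n))
E
```

```text
pics
{'t': 0.0, 'q': array([-1.41441515e+00,  1.31172703e-01,  1.48928956e+00,  1.34943013e-05,
        1.52296507e+00, -8.54072945e-02]), 'dq': array([ 0.00093306,  0.00042689, -0.00030862, -0.00037175,  0.00062314,
        0.00125429]), 'joint_torque': array([ 1.38621301e-03, -5.59826517e+01, -4.91765356e+01,  7.67606869e-02,
        3.55522789e-02, -1.70837184e-04]), 'tool_pos': array([ 0.1436024 , -0.58201203,  0.23457487]), 'orientation': array([-3.11684227e+00, -3.78653762e-01,  8.10428213e-05]), 'force': array([-0.4815854 , -0.91086521,  0.0360413 ]), 'wrist_torque': array([-0.05850156,  0.00845099, -0.0263136 ]), 'gripper_force': 0.0, 'opening': 0.09271081908759546}
side {'camera_matrix': array([[395.00275202,   0.        , 283.47143491],
       [  0.        , 395.00275202, 211.51299774],
       [  0.        ,   0.        ,   1.        ]]), 'extrinsics': array([[-0.96561479,  0.12973018, -0.22529571,  0.30151289],
       [-0.25882009, -0.56137022,  0.78605066,  0.81380036],
       [-0.02449981,  0.8173332 ,  0.57564416,  0.65004406],
       [ 0.        ,  0.        ,  0.        ,  1.        ]])}
top {'camera_matrix': array([[401.99526716,   0.        , 271.4488788 ],
       [  0.        , 401.99526716, 205.40011093],
       [  0.        ,   0.        ,   1.        ]]), 'extrinsics': array([[-0.01845848,  0.99677454, -0.07810116,  0.44322291],
       [-0.99981036, -0.01791676,  0.00763126,  0.01683839],
       [ 0.00620732,  0.07822721,  0.99691623,  1.24955005],
       [ 0.        ,  0.        ,  0.        ,  1.        ]])}
```

View pics/side0.png

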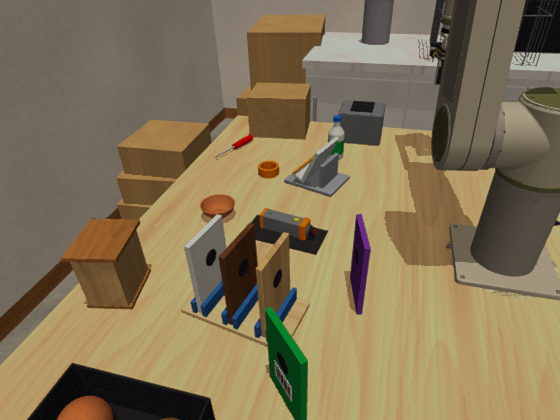

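View pics/top0.png

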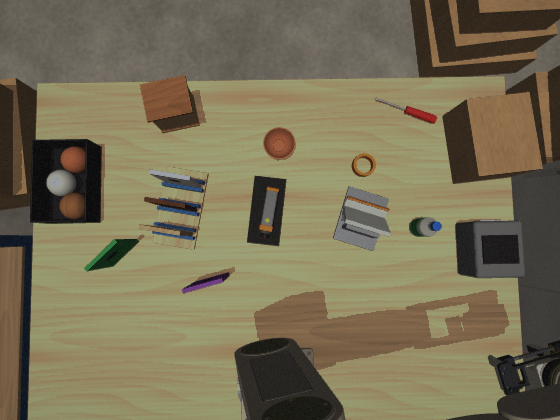

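The side view shows the pale front at about (275,285) in the rack slot nearest the robot, the scanner at about (285,222) and the stand at about (320,175). The top view shows the rack at (178,207), the scanner at (269,210) with its yellow button at (266,220), and the stand at (362,218) with the bottle beside it at (426,228).

```bash
cat > h.py <<'E'
from plant import telemetry, viewer, order
import cv2,numpy as np
def cloud(n,d):
    c=viewer.calibration(n);K=c["camera_matrix"];E=c["extrinsics"]
    v,u=np.mgrid[:d.shape[0],:d.shape[1]]
    P=np.stack([(u-K[0,2])/K[0,0]*d,-(v-K[1,2])/K[1,1]*d,-d],-1)
    return P@E[:3,:3].T+E[:3,3]
def project(n,X):
    c=viewer.calibration(n);K=c["camera_matrix"];E=c["extrinsics"]
    p=(np.atleast_2d(X)-E[:3,3])@E[:3,:3]
    return np.c_[K[0,0]*p[:,0]/-p[:,2]+K[0,2],-K[1,1]*p[:,1]/-p[:,2]+K[1,2]]
def ray(n,uv,z):
    c=viewer.calibration(n);K=c["camera_matrix"];E=c["extrinsics"]
    d=E[:3,:3]@np.array([(uv[0]-K[0,2])/K[0,0],-(uv[1]-K[1,2])/K[1,1],-1]);o=E[:3,3]
    return o+d*(z-o[2])/d[2]
E
python3 - <<'E'
from h import *
s=np.load("side0.npz");t=np.load("top0.npz")
a=cv2.resize(s["p"][180:350,180:380],None,fx=2.5,fy=2.5,interpolation=3)[:, :500]
b=cv2.resize(t["p"][160:260,135:395],None,fx=3,fy=3,interpolation=3)[:, :]
c=cv2.resize(s["p"][120:205,260:360],None,fx=3,fy=3,interpolation=3)
im=np.zeros((600,800,3),np.uint8); b=cv2.resize(b,(520,200)); 
im[:425,:500]=a; im[:255,500:800]=c
im[260:420,502:798]=cv2.resize(t["p"][180:260,240:388],None,fx=2,fy=2,interpolation=3)
im[425:600,:400]=cv2.resize(t["p"][160:253,135:230],(400,391),interpolation=3)[:175] if 0 else cv2.resize(t["p"][165:255,135:230],(185,175),interpolation=3).repeat(1,1).__getitem__(slice(None)) if 0 else 0
im[425:600,0:400]=cv2.resize(t["p"][185:252,135:225],(400,175),interpolation=3)
cv2.imwrite("pics/crop1.png",im)
X=cloud("top",t["d"]);Y=cloud("side",s["d"])
print("table",np.median(X[300,60:200,2]),np.median(Y[370:400,330:400,2]))
# rows of heights over stand and rack and scanner
np.set_printoptions(linewidth=220,precision=3,suppress=True)
print("stand z(mm)");print((X[184:256:3,330:395:3,2]*1000).astype(int))
print("rack z");print((X[160:256:3,135:215:4,2]*1000).astype(int))
print("scan z");print((X[172:250:4,244:292:3,2]*1000).astype(int))
E
```

```text
table -0.0009859194132263438 -0.00046342230366241965
stand z(mm)
[[   0    2    0    2   -1    2   -4   -1   -1   -2    1   -2    0   -1   -2   -4    0   -4    0   -2   -1   -1]
 [  -2    0    5    1    0    3    8    8    4   -2    0   -4   -2    0   -2    1   -2    2   -4   -3   -2   -2]
 [  -3    2   -4    4   -1   -4   11   12    8   13   11    1    0    2    1    0   -1   -7   -1    0    0   -2]
 [  -5    1    0    0   -2   -2   10   12   10    4   14   10    9    9    0    1   -2    1    0    0   -6    2]
 [  -7    0   -4   -1    2    4   46   39   11    5    8   12   11    6   10   13   13   12   -6   -2    1    0]
 [   0    2   -4   -1   -4    6   39   49   51   46   39   14    7   11    8   11   11    9   10    9   -3   -1]
 [  -4   -4    1   -1   -3   33   35   37   40   42   51   52   50   41   15   11   15   11   10   11   -6    0]
 [   1   -4   -1   -5    3   34   30   35   34   38   39   37   36   54   51   50   42    8   11   -5   -2    0]
 [  -3   -3   -2    0   11   51   43   38   31   31   34   31   38   37   36   38   50   49   55   46    1    0]
 [   0   -1    0  
[... 5309 characters left out ...]
-1  5  6  3 54 48 52 45  0  3  1 -1]
 [-2 -2 -3  2  3  4  6 53 48 47 51  4  4  5 -2 -3]
 [ 0 -2  0  6  2  3  5 47 46 48 52  0  3  2 -1 -3]
 [ 4 -2  1  5  2  9 -1 53 55 47 53  3  2 -3 -1 -2]
 [-5  0  3  6  4  7  5 50 52 54 50  5  3  2 -3  0]
 [ 0  0  2  4  7  2 45 49 50 49  2  2  5  0  0 -2]
 [ 4 -2  6  0  1  4 48 46 53 48  2  4  7 -3  0 -1]
 [ 0 -5  2  2  4  5 51 51 47 51  5  5  4 -2 -2  0]
 [ 1 -1  5  3  4 53 48 53 51 55  5  8  3 -2 -2  0]
 [ 0 -2  3  6  6  1 43 44 38  2  2  1  4 -3  0 -6]
 [-8 -1  3  5  8  7 36 35 30  7  3  7  0 -1 -1  0]
 [ 0  5  4  3  4  4  5  2  5  9  5  6 -2 -2 -2 -1]
 [-5 -2 -3 -3  1  0  0  4  5  5  9  6  0 -2  0  0]
 [ 0 -2 -1 -1 -2 -3  0 -3 -4  0  0 -2 -3 -1  0  1]]
```

View pics/crop1.png

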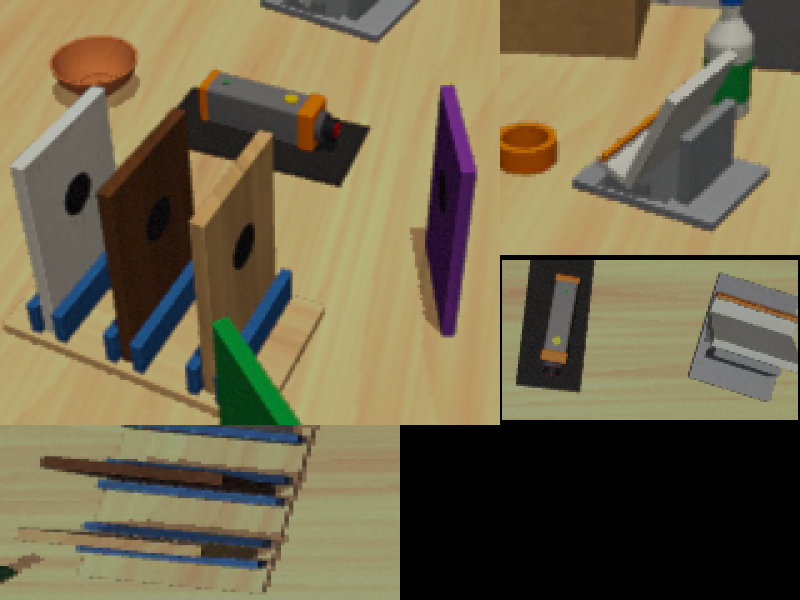

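The crop shows the pale front's robot-side face with its disc and no label, so the label faces away (+x). The stand's orange-edged lip is also on the +x side, and the scanner's nose (dark, with the yellow button) points to -x. So no half turns are needed. Next I fit the frames.

```bash
cat > fit.py <<'E'
from h import *
np.set_printoptions(precision=4,suppress=True)
s=np.load("side0.npz");t=np.load("top0.npz")
X=cloud("top",t["d"]);Y=cloud("side",s["d"])
def plane(P):
    for _ in range(4):
        c=P.mean(0);n=np.linalg.svd(P-c,full_matrices=False)[2][2]
        r=(P-c)@n;P=P[np.abs(r)<max(2.0*r.std(),.002)]
    return c,n*np.sign(n[2]),r.std(),P
def rect(P):
    (c,wh,a)=cv2.minAreaRect(P[:,:2].astype(np.float32)*1000);return np.array(c)/1000,np.array(wh),a
def box(A,u0,u1,v0,v1):
    m=np.zeros(A.shape[:2],bool);m[v0:v1,u0:u1]=1;return m
# plate
m=box(X,330,396,200,245)&(X[...,2]>.045)&(X[...,2]<.125)
hs=cv2.cvtColor(t["p"],cv2.COLOR_BGR2HSV);m&=hs[...,1]<60
c,n,r,P=plane(X[m]);print("plate",c,n,"std",r,"tilt",np.degrees(np.arcsin(n[2])),"yaw",np.degrees(np.arctan2(n[1],n[0])),len(P))
yaw=np.arctan2(n[1],n[0]);ys=np.array([-np.sin(yaw),np.cos(yaw),0]);xh=np.array([np.cos(yaw),np.sin(yaw),0])
zs=np.array([-np.sin(.436)*xh[0],-np.sin(.436)*xh[1],np.cos(.436)])
q=P@ys; print("width",np.percentile(q,[.5,99.5]),np.diff(np.percentile(q,[.5,99.5])))
ym=np.percentile(q,[.5,99.5]).mean()
# seat origin: on plate, z=.032
p=c+ys*(ym-c@ys); d=np.array([n[0]*-n[2],n[1]*-n[2],1-n[2]**2]);p=p+d*(.032-p[2])/d[2];print("seat origin",p)
# base rect from pts 6..17mm
b=box(X,325,400,182,255)&(X[...,2]>.007)&(X[...,2]<.017)&(hs[...,1]<60);k=rect(X[b]);print("stand base rect",k)
print(" base centre predicted", p-xh*.02)
# boards, top and side
for nm,A,im,bx in(("top",X,t["p"],(130,200,215,250)),("side",Y,s["p"],(250,300,225,345))):
    h=cv2.cvtColor(im,cv2.COLOR_BGR2HSV)
    m=box(A,*bx)&(A[...,2]>.182)&(A[...,2]<.2);print(nm,"board top",rect(A[m]),np.median(A[m][:,2]),m.sum())
m=box(Y,258,300,235,330)&(Y[...,2]>.06)&(Y[...,2]<.185)&(Y[...,1]<.5)
c,n,r,P=plane(Y[m]);print("board face",c,n,r,len(P),"yaw",np.degrees(np.arctan2(n[1],n[0])))
# scanner, mat
m=box(X,250,288,180,245)&(X[...,2]>.04)&(X[...,2]<.06);print("scanner",rect(X[m]),np.median(X[m][:,2]))
m=box(Y,255,315,205,242)&(Y[...,2]>.045)&(Y[...,2]<.06);print("scanner side",rect(Y[m]),np.median(Y[m][:,2]),m.sum())
m=box(X,240,295,170,255)&(t["p"].max(2)<60)&(X[...,2]<.015);print("mat",rect(X[m]))
m=box(X,250,288,210,245)&(hs[...,1]>150)&(hs[...,0]>24)&(hs[...,0]<34);print("button",np.median(X[m],0),m.sum())
E
python3 fit.py
```

```text
plate [ 0.4829 -0.261   0.0861] [ 0.7324 -0.2463  0.6348] std 0.013570375405590791 tilt 39.40503976751248 yaw -18.591429050630765 593
width [-0.1592 -0.0303] [0.1289]
seat origin [ 0.5246 -0.2764  0.032 ]
stand base rect (array([ 0.4963, -0.2672]), array([129.7279, 170.247 ]), 71.7136001586914)
 base centre predicted [ 0.5056 -0.2701  0.032 ]
top board top (array([0.4677, 0.3042]), array([109.9289,  11.9365]), 79.24362182617188) 0.19064619793204662 195
side board top (array([0.5017, 0.3007]), array([111.3627,  79.6258]), 79.5515365600586) 0.19069418894618476 430
board face [0.4614 0.3319 0.1326] [0.9916 0.0636 0.1126] 0.011355665639269681 1680 yaw 3.6725265031303707
scanner (array([0.5179, 0.0184]), array([ 39.6367, 150.6132]), 79.95177459716797) 0.05063384778403113
scanner side (array([0.5289, 0.0182]), array([ 40.8996, 132.6513]), 78.6369857788086) 0.05087960301909411 493
mat (array([0.5269, 0.0236]), array([ 99.0848, 207.8912]), 82.4613037109375)
button [0.4936 0.0217 0.052 ] 10
```

```bash
python3 - <<'E'
import io,contextlib
with contextlib.redirect_stdout(io.StringIO()):
    exec(open("fit.py").read())
yaw=np.radians(-18.3);xh=np.array([np.cos(yaw),np.sin(yaw),0]);ys=np.array([-np.sin(yaw),np.cos(yaw),0]);B=np.array([.4963,-.2672,0])
for nm,A,bx in(("top",X,(325,400,180,255)),("side",Y,(280,355,125,200))):
    P=A[box(A,*bx)]-B;a=P@xh;w=P@ys;z=P[:,2]
    k=(np.abs(w)<.055)&(np.abs(a)<.085)
    print(nm)
    for lo in np.arange(-.08,.08,.005):
        j=k&(a>=lo)&(a<lo+.005)&(z>.02)
        if j.sum()>2: print("%.4f z med %.4f max %.4f n %d"%(lo+.0025,np.median(z[j]),np.percentile(z[j],95),j.sum()))
    # plate line: a = a0 - tan25*(z-.032)
    j=k&(z>.05)&(z<.12);e=a[j]+np.tan(.436)*(z[j]-.032)
    h,ed=np.histogram(e,40);i=h.argmax();g=np.abs(e-ed[i])<.006;print("a0",np.median(e[g]),e[g].std(),g.sum(),"slope",np.polyfit(z[j][g],a[j][g],1))
    j=(z>.06)&(z<.134)&(np.abs(a+np.tan(.436)*(z-.032)-np.median(e[g]))<.006);print("w range",np.percentile(w[j],[.5,99.5]))
P=Y[box(Y,250,300,225,345)];P=P[(P[:,2]>.183)&(P[:,2]<.2)&(P[:,0]<.495)];print("side board",rect(P),len(P))
E
```

```text
top
-0.0475 z med 0.0722 max 0.0885 n 94
-0.0425 z med 0.0847 max 0.0888 n 63
-0.0375 z med 0.0915 max 0.1339 n 111
-0.0325 z med 0.1332 max 0.1374 n 77
-0.0275 z med 0.1335 max 0.1369 n 64
-0.0225 z med 0.1225 max 0.1278 n 52
-0.0175 z med 0.1113 max 0.1163 n 52
-0.0125 z med 0.1005 max 0.1074 n 50
-0.0075 z med 0.0910 max 0.0949 n 48
-0.0025 z med 0.0797 max 0.0864 n 49
0.0025 z med 0.0695 max 0.0742 n 46
0.0075 z med 0.0582 max 0.0622 n 45
0.0125 z med 0.0480 max 0.0520 n 47
0.0175 z med 0.0361 max 0.0416 n 42
0.0225 z med 0.0317 max 0.0366 n 64
0.0275 z med 0.0342 max 0.0394 n 62
0.0325 z med 0.0363 max 0.0395 n 64
0.0375 z med 0.0393 max 0.0516 n 69
0.0425 z med 0.0516 max 0.0552 n 78
0.0475 z med 0.0480 max 0.0536 n 40
0.0525 z med 0.0401 max 0.0424 n 21
a0 0.019722324190282248 0.0007915919934926607 316 slope [-0.4636  0.0344]
w range [-0.0643  0.0644]
side
-0.0475 z med 0.0530 max 0.0841 n 243
-0.0425 z med 0.0614 max 0.0864 n 94
-0.0375 z med 0.0860 max 0.1318 n 84
-0.0325 z med 0.1290 max 0.1346 n 82
-0.0275 z med 0.1141 max 0.1352 n 47
-0.0225 z med 0.0983 max 0.1032 n 26
-0.0175 z med 0.0874 max 0.0940 n 26
-0.0125 z med 0.0772 max 0.0823 n 23
-0.0075 z med 0.0669 max 0.0718 n 28
-0.0025 z med 0.0545 max 0.0597 n 26
0.0025 z med 0.0450 max 0.0494 n 21
0.0075 z med 0.0342 max 0.0392 n 19
0.0125 z med 0.0248 max 0.0286 n 16
0.0275 z med 0.0334 max 0.0352 n 6
0.0325 z med 0.0355 max 0.0382 n 12
0.0375 z med 0.0384 max 0.0411 n 21
0.0425 z med 0.0466 max 0.0534 n 66
0.0475 z med 0.0508 max 0.0535 n 17
a0 0.00830746018827843 0.0004707900740279392 169 slope [-0.4672  0.0233]
w range [-0.0651  0.0676]
side board (array([0.469 , 0.3067]), array([111.3425,  12.8798]), 79.37312316894531) 383
```

Emit:
send_rows --plan '[[[-0.1, 1, 0.9, 0.2, 0.5], [-0.1, 1, 0.9, 0.2, 0.5], [-0.1, 1, 0.9, 0.2, 0.5], [-0.1, 1, 0.9, 0.2, 0.5], [-0.1, 1, 0.9, 0.2, 0.5], [-0.1, 1, 0.9, 0.2, 0.5], [-0.1, 1, 0.9, 0.2, 0.5], [-0.1, 1, 0.9, 0.2, 0.5]]]' --force 20

```text
t: 0.77
tool_pos: [0.347, -0.3996, 0.2765]
orientation: [2.911, 1.18, 0.003]
force: [-0.1, 0.4, 0.5]
opening: 0.0517
gripper_force: 0.0
```

Emit:
send_rows --plan '[[[-0.1, 0.75, 1, 0, 0.3], [-0.1, 0.75, 1, 0, 0.3], [-0.1, 0.75, 1, 0, 0.3], [-0.1, 0.75, 1, 0, 0.3], [-0.1, 0.75, 1, 0, 0.3], [-0.1, 0.75, 1, 0, 0.3], [-0.1, 0.75, 1, 0, 0.3]]]'

```text
t: 1.35
tool_pos: [0.4965, -0.1972, 0.275]
orientation: [-2.689, -1.621, -0.003]
force: [0.6, -0.7, 0.3]
opening: 0.0511
gripper_force: 0.0
```

Emit:
send_rows --plan '[[[-0.1, 0.1, 1, 0, 0.2], [-0.1, 0.1, 1, 0, 0.2], [-0.1, 0.1, 1, 0, 0.2], [-0.1, 0.1, 1, 0, 0.2], [-0.1, 0.1, 1, 0, 0.2], [-0.1, 0.1, 1, 0, 0.2]]]'

```text
t: 1.85
tool_pos: [0.5136, 0.0022, 0.2752]
orientation: [-2.505, -1.892, -0.001]
force: [0.0, -0.2, -0.8]
opening: 0.0513
gripper_force: 0.0
```

Emit:
send_rows --plan '[[[-0.1, -0.1, 1, 0, 0.09], [-0.1, -0.1, 1, 0, 0.09], [-0.1, -0.1, 1, 0, 0.09], [-0.1, -0.1, 1, 0, 0.09], [-0.1, -0.1, 1, 0, 0.09], [-0.1, -0.1, 1, 0, 0.09], [-0.1, -0.1, 1, 0, 0.09]]]'

```text
t: 2.43
tool_pos: [0.4934, 0.198, 0.275]
orientation: [-2.417, -2.007, 0.002]
force: [-0.3, -0.2, 0.3]
opening: 0.0513
gripper_force: 0.0
```

Emit:
send_rows --plan '[[[-0.1, -0.13, 0.54, 0, 0], [-0.1, -0.13, 0.54, 0, 0], [-0.1, -0.13, 0.54, 0, 0], [-0.1, -0.13, 0.54, 0, 0], [-0.1, -0.13, 0.54, 0, 0], [-0.1, -0.13, 0.54, -0.2, 0], [-0.1, -0.13, 0.54, -0.35, 0], [-0.1, -0.13, 0.54, -0.54, 0], [-0.1, -0.13, 0.54, -0.54, 0], [-0.1, -0.13, 0.54, -0.54, 0]]]'

```text
t: 3.27
tool_pos: [0.4669, 0.3026, 0.1656]
orientation: [-2.421, -2.001, 0.009]
force: [1.1, 0.0, 2.2]
opening: 0.051
gripper_force: 0.0
```

```bash
python3 - <<'E'
from h import *
im=[]
for n in ("side","top"):
    p,d=viewer.read_camera(n); im.append(p)
a=cv2.resize(im[0][180:350,180:330],None,fx=2.6,fy=2.6);b=cv2.resize(im[1][190:265,110:260],(390,195))
o=np.zeros((442,800,3),np.uint8);o[:,:390]=a[:442];o[:195,400:790]=b;cv2.imwrite("pics/g1.png",o)
print(telemetry.read_state()["tool_pos"])
E
```

```text
[0.46931141 0.30477037 0.17009619]
```

View pics/g1.png

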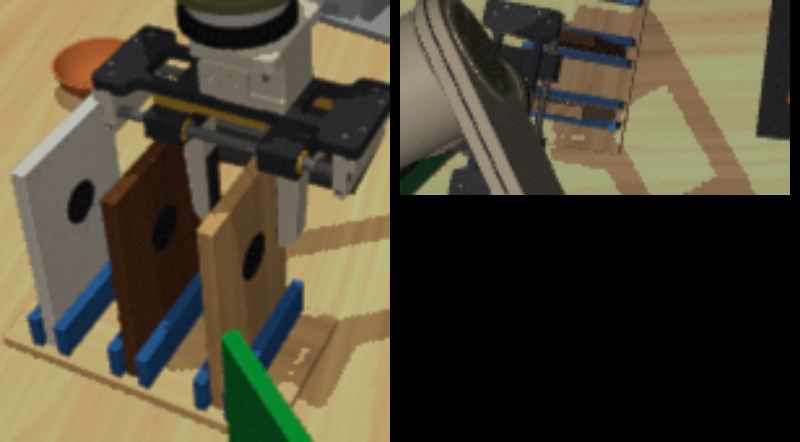

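The fingers straddle the pale board, with the disc at about (254,255) in the crop, and stay clear of the dark board. I close and lift.

Emit:
send_rows --plan '[[[1, 0, 0, 0, 0], [1, 0, 0, 0, 0], [1, 0, 0, 0, 0], [1, 0, 0, 0, 0], [1, 0, 0, 0, 0], [1, 0, 0, 0, 0], [1, 0, 0, 0.05, 0], [1, 0, 0, 0.15, 0], [1, 0, 0, 0.25, 0], [1, 0, 0, 0.35, 0], [1, 0, 0, 0.45, 0], [1, 0, 0, 0.55, 0], [1, 0, 0, 0.65, 0], [1, 0, 0, 0.75, 0], [1, 0, 0, 0.75, 0], [1, 0, 0, 0.75, 0]]]' --force 25

```text
t: 4.7
tool_pos: [0.4682, 0.3058, 0.3189]
orientation: [2.419, 2.004, 0.004]
force: [-0.2, 0.0, -1.2]
opening: 0.0119
gripper_force: 25.0
```

Emit:
send_rows --plan '[[[1, 0.05, -0.15, 0, 0], [1, 0.1, -0.3, 0, 0], [1, 0.1, -0.45, 0, 0], [1, 0.1, -0.6, 0, 0], [1, 0.1, -0.8, 0, 0], [1, 0.1, -1, 0, 0]]]'

```text
t: 5.2
tool_pos: [0.4865, 0.1042, 0.3152]
orientation: [-2.417, -2.004, 0.004]
force: [2.4, -0.0, -1.2]
opening: 0.0119
gripper_force: 25.0
```

Emit:
send_rows --plan '[[[1, 0.1, -0.2, 0, -0.06], [1, 0.1, -0.4, 0, -0.12], [1, 0.1, -0.6, 0, -0.127], [1, 0.1, -0.8, 0, -0.127], [1, 0.1, -1, 0, -0.127]]]'

```text
t: 5.62
tool_pos: [0.5065, -0.0962, 0.3153]
orientation: [-2.545, -1.837, 0.003]
force: [0.3, 0.5, -1.6]
opening: 0.0119
gripper_force: 25.0
```

Emit:
send_rows --plan '[[[1, 0.06, -0.15, 0, 0], [1, 0.06, -0.3, 0, 0], [1, 0.06, -0.45, 0, 0], [1, 0.06, -0.6, 0, 0], [1, 0.06, -0.75, 0, 0], [1, 0.06, -0.85, 0, 0], [1, 0.06, -0.9, 0, 0], [1, 0.06, -0.9, 0, 0], [1, 0.06, -0.9, 0, 0], [1, 0.06, -0.9, 0, 0], [1, 0.06, -0.9, 0, 0]]]'

```text
t: 6.53
tool_pos: [0.5199, -0.2731, 0.3176]
orientation: [-2.546, -1.84, -0.0]
force: [-0.5, 0.5, -1.3]
opening: 0.012
gripper_force: 25.0
```

```bash
python3 - <<'E'
from h import *
print(telemetry.read_state())
im=[]
for n in ("side","top"):
    p,d=viewer.read_camera(n); im.append(p)
cv2.imwrite("pics/g2.png",np.hstack([cv2.resize(im[0][70:220,240:400],(400,375)),cv2.resize(im[1][150:300,280:440],(400,375))]))
E
```

```text
{'t': 6.5333, 'q': array([-5.71139629e-01,  7.69337512e-02,  1.39751154e+00,  3.29536142e-04,
        1.66735136e+00, -2.52143077e-01]), 'dq': array([ 0.00156098, -0.0036721 , -0.00381775, -0.00139941, -0.00118384,
       -0.00195234]), 'joint_torque': array([-4.74101733e-01, -5.41912758e+01, -5.04334903e+01,  4.68899310e-02,
        2.66941648e-02,  1.27323685e-02]), 'tool_pos': array([ 0.51993959, -0.27310173,  0.31757516]), 'orientation': array([-2.54578044e+00, -1.84028818e+00, -3.62625072e-04]), 'force': array([-0.48081428,  0.51447989, -1.32067375]), 'wrist_torque': array([-0.03424147, -0.10495491,  0.00593288]), 'gripper_force': 24.99945044517517, 'opening': 0.012022177570405128}
```

View pics/g2.png

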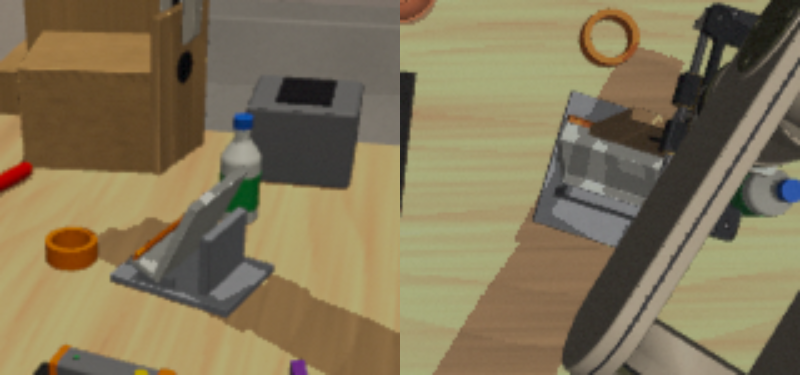

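The board hangs over the stand, plain face to the robot, and the stand is clear beneath it. I lower it.

Emit:
send_rows --plan '[[[1, 0, 0, -0.12, 0], [1, 0, 0, -0.25, 0], [1, 0, 0, -0.37, 0], [1, 0, 0, -0.45, 0], [1, 0, 0, -0.5, 0], [1, 0, 0, -0.53, 0], [1, 0, 0, -0.55, 0], [1, 0, 0, -0.56, 0], [1, 0, 0, -0.57, 0], [1, 0, 0, -0.58, 0], [1, 0, 0, -0.585, 0], [1, 0, 0, -0.59, 0], [1, 0, 0, -0.59, 0], [1, 0, 0, -0.59, 0]]]'

```text
t: 7.8
tool_pos: [0.5197, -0.2746, 0.1998]
orientation: [2.547, 1.838, 0.0]
force: [0.1, 0.3, -1.0]
opening: 0.0118
gripper_force: 25.0
```

Emit:
send_rows --plan '[[[1, 0, 0, -0.005, 0], [1, 0, 0, -0.01, 0], [1, 0, 0, -0.01, 0], [1, 0, 0, -0.01, 0]]]'

```text
t: 8.13
tool_pos: [0.5198, -0.2746, 0.1977]
orientation: [2.547, 1.838, 0.0]
force: [0.3, -0.3, -2.2]
opening: 0.0119
gripper_force: 25.0
```

Emit:
send_rows --plan '[[[1, 0, 0, -0.005, 0], [1, 0, 0, -0.005, 0], [1, 0, 0, -0.01, 0], [1, 0, 0, -0.01, 0], [1, 0, 0, -0.01, 0]]]'

```text
t: 8.55
tool_pos: [0.5201, -0.2748, 0.196]
orientation: [2.547, 1.838, 0.001]
force: [1.4, -0.3, 0.5]
opening: 0.0116
gripper_force: 25.0
```

Emit:
send_rows --plan '[[[1, 0, 0, -0.005, 0], [1, 0, 0, -0.005, 0], [1, 0, 0, -0.008, 0], [1, 0, 0, -0.008, 0], [1, 0, 0, -0.008, 0]]]'

```text
t: 8.97
tool_pos: [0.5203, -0.2748, 0.1947]
orientation: [2.546, 1.838, 0.001]
force: [2.9, -1.8, 4.5]
opening: 0.0118
gripper_force: 25.0
```

Emit:
send_rows --plan '[[[0.65, 0, 0, 0, 0], [0.6, 0, 0, 0, 0], [0.5, 0, 0, 0, 0], [0.4, 0, 0, 0, 0], [0.3, 0, 0, 0, 0], [0.2, 0, 0, 0, 0], [0.1, 0, 0, 0, 0], [0.0, 0, 0, 0, 0], [-0.1, 0, 0, 0, 0], [-0.1, 0, 0, 0, 0], [-0.1, 0, 0, 0, 0]]]'

```text
t: 9.88
tool_pos: [0.5197, -0.2746, 0.1941]
orientation: [2.547, 1.838, -0.0]
force: [0.9, 0.0, 0.6]
opening: 0.0512
gripper_force: 0.0
```

```bash
python3 - <<'E'
from h import *
im=[]
for n in ("side","top"):
    p,d=viewer.read_camera(n); im.append(p)
cv2.imwrite("pics/g3.png",np.hstack([cv2.resize(im[0][70:220,240:400],(400,375)),cv2.resize(im[1][150:300,280:440],(400,375))]))
E
```

```text
(no output)
```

View pics/g3.png

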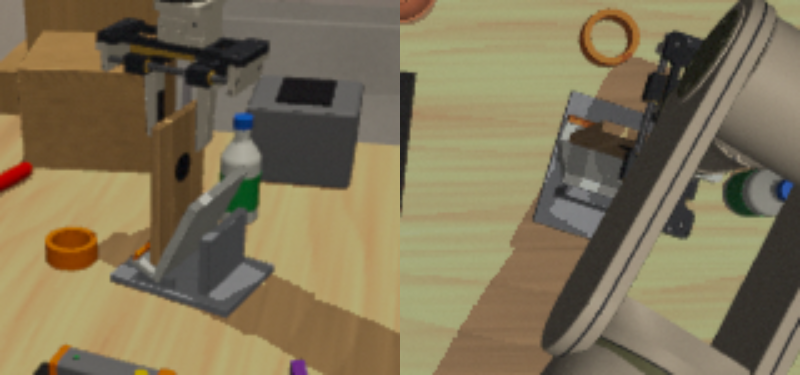

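The board still stands nearly upright on the ledge between the open fingers. I guide it back slowly with the outer finger.

Emit:
send_rows --plan '[[[-0.1, -0.03, 0.01, 0, 0], [-0.1, -0.06, 0.02, 0, 0], [-0.1, -0.08, 0.026, 0, 0], [-0.1, -0.1, 0.033, 0, 0], [-0.1, -0.12, 0.04, 0, 0], [-0.1, -0.14, 0.047, 0, 0], [-0.1, -0.16, 0.053, 0, 0], [-0.1, -0.18, 0.06, 0, 0], [-0.1, -0.2, 0.067, 0, 0], [-0.1, -0.22, 0.073, 0, 0], [-0.1, -0.24, 0.08, 0, 0], [-0.1, -0.26, 0.087, 0, 0], [-0.1, -0.26, 0.087, 0, 0], [-0.1, -0.26, 0.087, 0, 0]]]'

```text
t: 11.15
tool_pos: [0.4676, -0.2571, 0.1942]
orientation: [2.547, 1.838, 0.0]
force: [-0.1, -0.4, 0.3]
opening: 0.0513
gripper_force: 0.0
```

```bash
python3 - <<'E'
from h import *
im=[]
for n in ("side","top"):
    p,d=viewer.read_camera(n); im.append(p)
cv2.imwrite("pics/g4.png",np.hstack([cv2.resize(im[0][70:220,240:400],(400,375)),cv2.resize(im[1][150:300,280:440],(400,375))]))
E
```

```text
(no output)
```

View pics/g4.png

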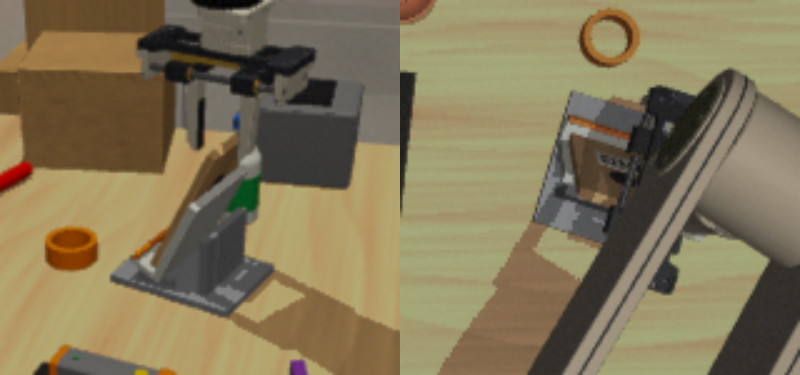

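The board now leans back on the plate between the fingers, with the label facing up and out in the top view at about (620,160). I open wider and rise.

Emit:
send_rows --plan '[[[-0.3, 0, 0, 0, 0], [-0.5, 0, 0, 0, 0], [-0.6, 0, 0, 0, 0], [-0.6, 0, 0, 0, 0], [-0.6, 0, 0, 0.05, 0], [-0.6, 0, 0, 0.15, 0], [-0.6, 0, 0, 0.3, 0], [-0.6, 0, 0, 0.5, 0], [-0.6, 0, 0, 0.5, 0]]]'

```text
t: 12.0
tool_pos: [0.4702, -0.2588, 0.3037]
orientation: [2.538, 1.832, 0.007]
force: [1.8, -0.9, 1.1]
opening: 0.0745
gripper_force: 0.0
```

Emit:
send_rows --plan '[[[-0.6, 0.2, 0.2, 0, 0.13], [-0.6, 0.3, 0.4, 0, 0.26], [-0.6, 0.3, 0.6, 0, 0.39], [-0.6, 0.3, 0.8, 0, 0.5], [-0.6, 0.3, 1, 0, 0.6], [-0.6, 0.3, 1, 0, 0.7], [-0.6, 0.3, 1, 0, 0.8], [-0.6, 0.3, 1, 0, 0.9], [-0.6, 0.3, 1, 0, 0.9]]]'

```text
t: 12.75
tool_pos: [0.5279, -0.0566, 0.2949]
orientation: [1.426, 2.798, 0.0]
force: [-0.8, -0.6, 0.0]
opening: 0.0744
gripper_force: 0.0
```

```bash
cat > brd.py <<'E'
from h import *
np.set_printoptions(precision=4,suppress=True)
S=np.array([.5153,-.2735,.032]);yw=np.radians(-18.3);c,s=np.cos(yw),np.sin(yw);a=.436
xh=np.array([c,s,0]);Rs=np.c_[xh*np.cos(a)+[0,0,np.sin(a)],[-s,c,0],-xh*np.sin(a)+[0,0,np.cos(a)]]
def board(tag):
    p,d=viewer.read_camera("top");X=cloud("top",d);L=(X-S)@Rs
    m=(L[...,0]>.006)&(L[...,0]<.02)&(abs(L[...,1])<.09)&(L[...,2]>.02)&(L[...,2]<.2)&(d>0)
    Q=L[m];print("n",m.sum(),"x med",np.median(Q[:,0]),"y",np.percentile(Q[:,1],[1,99]),"z",np.percentile(Q[:,2],[1,99]))
    print("slope x~y,z",np.linalg.lstsq(np.c_[Q[:,1:],np.ones(len(Q))],Q[:,0],rcond=None)[0])
    w=m&(p.min(2)>140)&(abs(L[...,1])<.045)&(L[...,2]>.035)&(L[...,2]<.09)
    if w.sum(): print("label",w.sum(),np.percentile(L[w],[2,98],axis=0).mean(0),X[w].mean(0))
    return p,d
E
python3 - <<'E'
from brd import *
p,d=board(0)
q,_=viewer.read_camera("side")
cv2.imwrite("pics/g5.png",np.hstack([cv2.resize(q[110:260,220:380],(400,375)),cv2.resize(p[150:270,240:400],(500,375))])[:,:800])
E
```

```text
n 573 x med 0.011734473005781376 y [-0.0527  0.0318] z [0.0226 0.1818]
slope x~y,z [ 0.0071 -0.0095  0.0127]
```

View pics/g5.png

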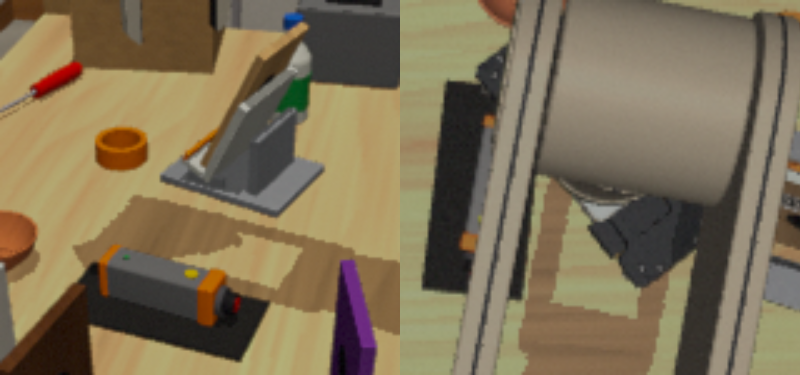

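The front leans flush: its face is 11.7 mm off the plate (12 expected), its top is at 0.18 m and it is about centred. Next is the scanner, gripped near its tail so it can pitch nose-down on the mat.

Emit:
send_rows --plan '[[[-0.6, 0.226, 0.326, 0, 0.12], [-0.6, 0.226, 0.326, -0.1, 0.24], [-0.6, 0.226, 0.326, -0.3, 0.36], [-0.6, 0.226, 0.326, -0.5, 0.48], [-0.6, 0.226, 0.326, -0.7, 0.6], [-0.6, 0.226, 0.326, -0.85, 0.717], [-0.6, 0.226, 0.326, -0.85, 0.717], [-0.6, 0.226, 0.326, -0.85, 0.717], [-0.6, 0.226, 0.326, -0.85, 0.717], [-0.6, 0.226, 0.326, -0.85, 0.717]]]'

```text
t: 13.68
tool_pos: [0.5752, 0.0076, 0.1277]
orientation: [0.317, 3.12, 0.0]
force: [0.0, 0.1, -0.1]
opening: 0.0749
gripper_force: 0.0
```

```bash
python3 - <<'E'
from h import *
s=telemetry.read_state();o=s["orientation"];print(s["tool_pos"],np.degrees(2*np.arctan2(o[1],o[0]))%180-90,s["q"])
p,d=viewer.read_camera("side");X=cloud("side",d)
m=np.zeros(d.shape,bool);m[200:245,250:320]=1;m&=(X[...,2]>.045)&(X[...,2]<.06);P=X[m]
print(cv2.minAreaRect(P[:,:2].astype(np.float32)*1000),len(P))
cv2.imwrite("pics/x.png",p)
E
```

```text
[0.57516807 0.0076479  0.12765533] 78.40272666873526 [-7.58458861e-02  1.35186514e-01  1.68393412e+00  2.35855680e-05
  1.31718775e+00 -1.44423747e+00]
((526.1404418945312, 18.144001007080078), (40.54791259765625, 138.16334533691406), 79.12198638916016) 493
```

Emit:
send_rows --plan '[[[-0.6, -0.01, 0, -0.15, 0], [-0.6, -0.01, 0, -0.3, 0], [-0.6, -0.01, 0, -0.42, 0], [-0.6, -0.01, 0, -0.48, 0], [-0.6, -0.01, 0, -0.49, 0], [-0.6, -0.01, 0, -0.49, 0], [1, -0.01, 0, -0.49, 0], [1, -0.01, 0, -0.49, 0], [1, -0.01, 0, -0.49, 0], [1, -0.01, 0, -0.49, 0], [1, -0.01, 0, -0.49, 0], [1, -0.01, 0, -0.49, 0], [1, -0.01, 0, -0.49, 0], [1, -0.01, 0, -0.49, 0]]]' --force 3

```text
t: 14.9
tool_pos: [0.571, 0.008, 0.0263]
orientation: [0.31, 3.126, -0.0]
force: [-0.5, 0.5, 2.9]
opening: 0.0362
gripper_force: 3.0
```

Emit:
send_rows --plan '[[[1, -0.006, 0.001, 0.024, 0], [1, -0.012, 0.002, 0.048, 0], [1, -0.02, 0.004, 0.072, 0], [1, -0.028, 0.005, 0.096, 0], [1, -0.038, 0.007, 0.119, 0], [1, -0.048, 0.009, 0.141, 0], [1, -0.06, 0.012, 0.163, 0], [1, -0.072, 0.014, 0.185, 0], [1, -0.085, 0.017, 0.206, 0], [1, -0.099, 0.019, 0.226, 0], [1, -0.099, 0.019, 0.226, 0], [1, -0.099, 0.019, 0.226, 0]]]'

```text
t: 15.9
tool_pos: [0.5514, 0.0119, 0.0718]
orientation: [0.31, 3.125, 0.0]
force: [-0.4, 0.2, 0.2]
opening: 0.0361
gripper_force: 3.7
```

```bash
python3 - <<'E'
from h import *
np.set_printoptions(precision=4,suppress=True)
p,d=viewer.read_camera("side");X=cloud("side",d)
cv2.imwrite("pics/g6.png",cv2.resize(p[130:260,210:370],(738,600)))
E
```

```text
(no output)
```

View pics/g6.png

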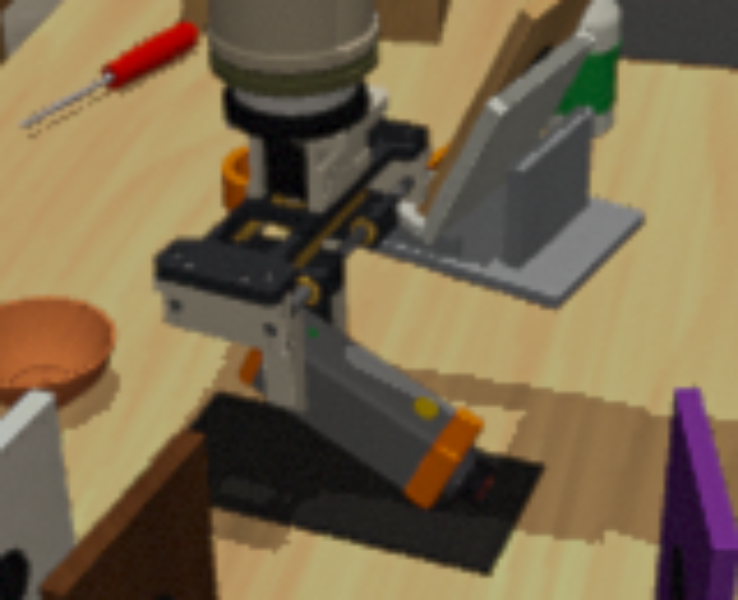

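The scanner has pitched nose-down, its front edge on the mat and the yellow button at about (427,408). I clamp harder, then lift and measure the pitch from depth.

Emit:
send_rows --plan '[[[1, 0, 0, 0, 0], [1, 0, 0, 0, 0], [1, 0, 0, 0, 0], [1, 0, 0, 0.1, 0], [1, 0, 0, 0.25, 0], [1, 0, 0, 0.4, 0], [1, 0, 0, 0.55, 0], [1, 0, 0, 0.65, 0], [1, 0, 0, 0.65, 0], [1, 0, 0, 0.65, 0]]]' --force 50

```text
t: 16.78
tool_pos: [0.5517, 0.0118, 0.2017]
orientation: [0.31, 3.124, -0.0]
force: [0.7, 0.5, -2.7]
opening: 0.0356
gripper_force: 51.0
```

```bash
cat > scn.py <<'E'
from h import *
np.set_printoptions(precision=4,suppress=True)
def scanner(e,axes_only=False):
    """e: horizontal nose direction. fits top & +side faces near the gripper from the side camera"""
    st=telemetry.read_state();T=st["tool_pos"];p,d=viewer.read_camera("side");X=cloud("side",d)
    e=np.array([*e,0]);l=np.array([-e[1],e[0],0]);Q=X-(T+[0,0,.002])
    f=Q@e;w=Q@l;z=Q[...,2]
    m=(d>0)&(abs(w)<.024)&(f>.015)&(f<.14)&(z>-.13)&(z<.05)
    hs=cv2.cvtColor(p,cv2.COLOR_BGR2HSV)
    F,W,Z=f[m],w[m],z[m];H,Sg=hs[...,0][m],hs[...,1][m]
    # outline seen in the aiming plane: upper envelope
    k=[];
    for a in np.arange(.02,.10,.005):
        j=(F>a)&(F<a+.005)&(abs(W)<.014)
        if j.sum()>4:k.append((np.mean(F[j]),np.percentile(Z[j],85),j.sum()))
    k=np.array(k);c=np.polyfit(k[:,0],k[:,1],1);print("top line pts\n",k.T*1000)
    s=(abs(W)<.015)&(abs(Z-np.polyval(c,F))<.006)&(F<.1);G=np.c_[F,W,Z][s]
    for _ in range(3):
        q=np.linalg.lstsq(np.c_[G[:,:2],np.ones(len(G))],G[:,2],rcond=None)[0];r=G[:,2]-G[:,:2]@q[:2]-q[2];G=G[abs(r)<max(2*r.std(),.001)]
    pit=np.arctan(-q[0]);print("pitch down deg",np.degrees(pit),"roll slope",q[1],"top z at grip",q[2],"n",len(G),r.std())
    # axis height normal distance from grip to top face
    print("grip to top face (normal)",q[2]*np.cos(pit))
    # orange front band
    o=(Sg>170)&(H>5)&(H<18)&(F>.05)&(abs(W)<.025)
    if o.sum(): 
        ax=np.cos(pit)*F[o]-np.sin(pit)*Z[o];print("orange along axis",np.percentile(ax,[2,98]),"w",np.percentile(W[o],[2,98]))
    return pit
if __name__=="__main__":
    a=np.radians(168.4);st=telemetry.read_state();print(st["tool_pos"],st["orientation"],st["force"]);scanner((np.cos(a),np.sin(a)))
E
python3 scn.py
```

```text
[0.5517 0.0118 0.2017] [ 0.3104  3.1243 -0.    ] [ 0.7131  0.5198 -2.704 ]
top line pts
 [[   22.4415    27.6129    32.4844    37.7245    42.3482    47.4488
     52.3512    57.6027    62.4936    67.4161    72.7919    77.5493
     82.481     87.6312    92.8908    98.3292]
 [   10.4446     8.7802     6.1955     3.8031     1.7264    -0.8315
     -3.8149    -5.2426    -7.5275    -9.5594   -10.7632   -13.4507
    -16.8968   -18.3826   -19.807    -22.2855]
 [16000.     20000.     15000.     17000.     14000.     18000.
  15000.     19000.     17000.     16000.     15000.     21000.
  17000.     15000.     22000.     31000.    ]]
pitch down deg 23.531994638286676 roll slope -0.0009903081392227432 top z at grip 0.018846443823417384 n 277 0.0011405197941653732
grip to top face (normal) 0.017279122014530635
orange along axis [0.0875 0.1041] w [-0.0221  0.0139]
```

```bash
python3 - <<'E'
from brd import *
p,d=board(0)
X=cloud("top",d);L=(X-S)@Rs
m=(abs(L[...,0]-.012)<.006)&(abs(L[...,1])<.07)&(L[...,2]>.015)&(L[...,2]<.19)
# sample colours along the mid column of the board
for z in np.arange(.03,.18,.008):
    print("%.3f"%z,[int(np.median(p[m&(abs(L[...,2]-z)<.005)&(abs(L[...,1]-y)<.005)].mean(1))) if (m&(abs(L[...,2]-z)<.005)&(abs(L[...,1]-y)<.005)).any() else -1 for y in np.arange(-.056,.061,.008)])
E
```

```text
n 811 x med 0.01170649371106007 y [-0.0527  0.0554] z [0.0227 0.1807]
slope x~y,z [-0.002  -0.0084  0.0124]
0.030 [71, 68, 67, 68, 66, 68, 68, 68, 69, 73, 73, 71, 68, 70, 45]
0.038 [77, 69, 69, 70, 70, 80, 75, 69, 72, 74, 74, 70, 70, 70, 56]
0.046 [-1, 70, 70, 70, 89, 98, 98, 88, 83, 83, 88, 71, 67, 70, 70]
0.054 [93, 71, 70, 70, 104, 80, 81, 54, 64, 52, 65, 72, 67, 68, 58]
0.062 [76, 72, 70, 73, 96, 65, 53, 53, 77, 66, 72, 73, 69, 69, 53]
0.070 [75, 74, 72, 72, 87, 68, 68, 85, 79, 78, 88, 72, 69, 68, 55]
0.078 [81, 75, 72, 73, 106, 79, 97, 85, 95, 100, 105, 73, 70, 68, 57]
0.086 [-1, 73, 72, 73, 72, 70, 74, 91, 89, 72, 83, 73, 71, 70, 64]
0.094 [86, 75, 73, 73, 67, 55, 34, 32, 55, 71, 73, 73, 70, 70, 67]
0.102 [81, 77, 72, 73, 69, 29, 17, 16, 13, 62, 73, 73, 72, 70, 52]
0.110 [-1, 78, 74, 74, 70, 25, 21, 19, 13, 22, 73, 75, 71, 70, 68]
0.118 [83, 76, 73, 74, 68, 47, 21, 19, 19, 44, 74, 73, 72, 70, 45]
0.126 [86, 76, 75, 73, 70, 65, 31, 25, 36, 66, 74, 74, 72, 70, 68]
0.134 [95, 75, 74, 74, 69, 66, 68, 67, 66, 69, 72, 73, 72, 69, 64]
0.142 [77, 72, 70, 74, 69, 66, 66, 67, 67, 70, 74, 74, 73, 70, 64]
0.150 [90, 73, 71, 74, 70, 66, 68, 67, 66, 68, 76, 74, 74, 72, 50]
0.158 [83, 74, 71, 75, 68, 66, 68, 68, 67, 69, 72, 74, 74, 71, 45]
0.166 [95, 76, 71, 75, 70, 67, 68, 70, 67, 70, 73, 76, 74, 72, 66]
0.174 [100, 83, 80, 110, 106, 94, 94, 85, 85, 105, 112, 92, 109, 86, 98]
```

```bash
python3 - <<'E'
from brd import *
Lc=S+Rs@[.012,.001,.064];p=np.radians(23.5);e=-xh;u=np.cos(p)*e-np.array([0,0,np.sin(p)]);n=np.sin(p)*e+np.array([0,0,np.cos(p)])
T=telemetry.read_state()["tool_pos"];print("label",Lc,"u",u,"T",T)
for D in(.175,.16,.145,.12):
    G=Lc-u*D+n*.0057-[0,0,.002];print(D,G,"shift units",(G-T)/.2)
E
```

```text
label [ 0.5003 -0.2675  0.0951] u [-0.8707  0.2879 -0.3987] T [0.5499 0.0119 0.1988]
0.175 [ 0.6505 -0.3172  0.1681] shift units [ 0.5029 -1.6454 -0.1535]
0.16 [ 0.6374 -0.3128  0.1621] shift units [ 0.4376 -1.6238 -0.1834]
0.145 [ 0.6244 -0.3085  0.1561] shift units [ 0.3723 -1.6022 -0.2133]
0.12 [ 0.6026 -0.3013  0.1462] shift units [ 0.2634 -1.5662 -0.2631]
```

Emit:
send_rows --plan '[[[1, 0.15, 0, 0, 0], [1, 0.3, 0, 0, -0.02], [1, 0.45, 0, 0, -0.04], [1, 0.6, -0.1, 0, -0.06], [1, 0.75, -0.2, 0, -0.08], [1, 0.75, -0.35, 0, -0.1], [1, 0.75, -0.5, 0, -0.112], [1, 0.75, -0.65, 0, -0.112], [1, 0.75, -0.8, 0, -0.112], [1, 0.75, -0.95, 0, -0.112], [1, 0.75, -1, 0, -0.112]]]'

```text
t: 17.8
tool_pos: [0.6991, -0.1925, 0.1972]
orientation: [-0.498, -3.097, 0.001]
force: [0.1, -0.3, -1.9]
opening: 0.036
gripper_force: 51.0
```

Emit:
send_rows --plan '[[[1, 0, -0.15, -0.1, 0], [1, 0, -0.3, -0.17, 0], [1, 0, -0.45, -0.17, 0], [1, 0, -0.6, -0.17, 0], [1, -0.1, -0.645, -0.17, 0], [1, -0.25, -0.645, -0.17, 0], [1, -0.25, -0.645, -0.17, 0], [1, -0.25, -0.645, -0.17, 0], [1, -0.25, -0.645, -0.17, 0]]]'

```text
t: 18.55
tool_pos: [0.6509, -0.3165, 0.1658]
orientation: [-0.493, -3.101, -0.001]
force: [0.7, -0.3, -2.4]
opening: 0.0359
gripper_force: 50.9
```

```bash
python3 - <<'E'
from brd import *
from scn import scanner
s=telemetry.read_state();o=s["orientation"];print(s["tool_pos"],np.degrees(2*np.arctan2(o[1],o[0])),s["force"])
scanner((-xh[0],-xh[1]))
p,d=viewer.read_camera("top");q,_=viewer.read_camera("side")
cv2.imwrite("pics/g7.png",np.hstack([cv2.resize(q[90:210,250:378],(400,375)),cv2.resize(p[130:250,310:438],(400,375))]))
E
```

```text
[ 0.6509 -0.3165  0.1658] -198.06810853749272 [ 0.6924 -0.2519 -2.3552]
top line pts
 [[   22.5423    27.6998    32.5       37.0729    42.7567    48.1393
     52.6863    56.911     62.8642    67.296     72.4501    76.5876
     81.9915    87.1411    92.4158    97.9858]
 [   10.4076     7.9476     5.8262     3.3094     1.7786    -1.1659
     -3.2878    -5.5055    -7.2952    -8.4834    -9.9844   -11.6849
    -14.705    -19.1488   -19.0324   -22.692 ]
 [10000.     10000.     10000.      8000.     11000.      9000.
  10000.      6000.     10000.      9000.      7000.     12000.
   9000.     12000.     11000.     18000.    ]]
pitch down deg 23.269296971839506 roll slope -0.014153774323209554 top z at grip 0.018431298462698847 n 141 0.0013419405283674026
grip to top face (normal) 0.0169320636539101
orange along axis [0.0878 0.1567] w [-0.0223  0.0146]
```

View pics/g7.png

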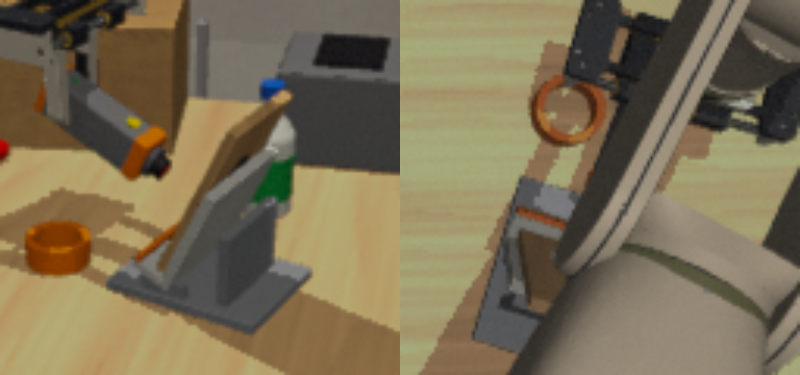

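The scanner is in front of the board with its nose at about (160,165) in the side crop, pitched 23.3°. It is parallel to the label normal and lined up with the label. I advance along the aiming axis.

Emit:
send_rows --plan '[[[1, -0.03, 0.01, -0.004, 0], [1, -0.07, 0.023, -0.024, 0], [1, -0.1, 0.033, -0.038, 0], [1, -0.122, 0.04, -0.048, 0], [1, -0.122, 0.04, -0.048, 0], [1, -0.122, 0.04, -0.048, 0], [1, -0.122, 0.04, -0.048, 0]]]'

```text
t: 19.28
tool_pos: [0.627, -0.3092, 0.1581]
orientation: [0.493, 3.102, -0.0]
force: [1.0, 0.4, -2.1]
opening: 0.0357
gripper_force: 50.9
```

Emit:
send_rows --plan '[[[1, -0.0087, 0.0029, -0.004, 0], [1, -0.0087, 0.0029, -0.004, 0], [1, -0.0131, 0.0043, -0.006, 0], [1, -0.0131, 0.0043, -0.006, 0], [1, -0.0131, 0.0043, -0.006, 0]]]'

```text
t: 19.7
tool_pos: [0.6241, -0.3083, 0.1564]
orientation: [-0.493, -3.103, -0.0]
force: [-0.5, -0.0, -1.7]
opening: 0.0357
gripper_force: 50.9
```

```bash
cat > pos.py <<'E'
from brd import *
s=telemetry.read_state();p=np.radians(23.3);e=-xh;u=np.cos(p)*e-np.array([0,0,np.sin(p)]);n=np.sin(p)*e+np.array([0,0,np.cos(p)])
Lc=S+Rs@[.012,.001,.064];G=s["tool_pos"]+[0,0,.002]-n*.0059;r=Lc-G
print("t",s["t"],"D",r@u,"side",r@Rs[:,1],"up",r@n,"force",s["force"],"along",s["force"]@u)
q,d=viewer.read_camera("side");L=(cloud("side",d)-G);al=L@u;w=L@Rs[:,1];h=L@n
m=(d>0)&(abs(w)<.014)&(abs(h)<.014)&(al>.1)&(al<.175);hist,ed=np.histogram(al[m],np.arange(.1,.18,.004));print(list(zip((ed[:-1]*1000).astype(int),hist)))
E
python3 pos.py
```

```text
t 19.7 D 0.144768928150735 side -0.00012149681942177915 up -0.0007138644055349266 force [-0.5335 -0.0098 -1.7316] along 1.1472746249884724
[(np.int64(100), np.int64(2)), (np.int64(104), np.int64(6)), (np.int64(108), np.int64(15)), (np.int64(112), np.int64(9)), (np.int64(116), np.int64(11)), (np.int64(120), np.int64(15)), (np.int64(124), np.int64(1)), (np.int64(128), np.int64(0)), (np.int64(132), np.int64(0)), (np.int64(136), np.int64(0)), (np.int64(140), np.int64(0)), (np.int64(144), np.int64(0)), (np.int64(148), np.int64(0)), (np.int64(152), np.int64(0)), (np.int64(156), np.int64(0)), (np.int64(160), np.int64(0)), (np.int64(164), np.int64(10)), (np.int64(168), np.int64(6)), (np.int64(172), np.int64(0))]
```

Emit:
send_rows --plan '[[[1, -0.02, 0.007, -0.009, 0], [1, -0.04, 0.013, -0.018, 0], [1, -0.061, 0.02, -0.028, 0], [1, -0.061, 0.02, -0.028, 0], [1, -0.061, 0.02, -0.028, 0], [1, -0.061, 0.02, -0.028, 0]]]'

```text
t: 20.25
tool_pos: [0.6118, -0.3043, 0.1509]
orientation: [0.493, 3.102, -0.0]
force: [0.3, -0.1, -2.2]
opening: 0.0359
gripper_force: 50.9
```

Emit:
send_rows --plan '[[[1, -0.0087, 0.0029, -0.004, 0], [1, -0.0087, 0.0029, -0.004, 0], [1, -0.0131, 0.0043, -0.006, 0], [1, -0.0131, 0.0043, -0.006, 0], [1, -0.0131, 0.0043, -0.006, 0]]]'

```text
t: 20.67
tool_pos: [0.6092, -0.3034, 0.1496]
orientation: [-0.493, -3.103, -0.0]
force: [0.0, -0.4, -2.7]
opening: 0.0354
gripper_force: 50.9
```

```bash
python3 pos.py
```

```text
t 20.6667 D 0.12772746808970176 side -0.00010991184632843515 up -0.0006288321955160228 force [ 0.0272 -0.3895 -2.6558] along 0.9144678386914807
[(np.int64(100), np.int64(0)), (np.int64(104), np.int64(10)), (np.int64(108), np.int64(10)), (np.int64(112), np.int64(2)), (np.int64(116), np.int64(0)), (np.int64(120), np.int64(0)), (np.int64(124), np.int64(0)), (np.int64(128), np.int64(0)), (np.int64(132), np.int64(0)), (np.int64(136), np.int64(0)), (np.int64(140), np.int64(0)), (np.int64(144), np.int64(0)), (np.int64(148), np.int64(17)), (np.int64(152), np.int64(0)), (np.int64(156), np.int64(0)), (np.int64(160), np.int64(0)), (np.int64(164), np.int64(2)), (np.int64(168), np.int64(5)), (np.int64(172), np.int64(4))]
```

Emit:
send_rows --plan '[[[1, -0.0044, 0.0014, -0.002, 0], [1, -0.0044, 0.0014, -0.002, 0], [1, -0.0044, 0.0014, -0.002, 0], [1, -0.0044, 0.0014, -0.002, 0]]]'

```text
t: 21.05
tool_pos: [0.6084, -0.3031, 0.1492]
orientation: [-0.493, -3.103, -0.0]
force: [-0.1, -0.8, -1.9]
opening: 0.0356
gripper_force: 50.9
```

Emit:
send_rows --plan '[[[1, -0.0044, 0.0014, -0.002, 0], [1, -0.0044, 0.0014, -0.002, 0], [1, -0.0044, 0.0014, -0.002, 0], [1, -0.0044, 0.0014, -0.002, 0]]]'

```text
t: 21.38
tool_pos: [0.6075, -0.3029, 0.1488]
orientation: [-0.493, -3.103, -0.0]
force: [0.4, 0.0, -3.0]
opening: 0.0355
gripper_force: 50.9
```

Emit:
send_rows --plan '[[[1, -0.0044, 0.0014, -0.002, 0], [1, -0.0044, 0.0014, -0.002, 0], [1, -0.0044, 0.0014, -0.002, 0], [1, -0.0044, 0.0014, -0.002, 0]]]'

```text
t: 21.72
tool_pos: [0.6066, -0.3026, 0.1484]
orientation: [0.493, 3.103, -0.0]
force: [0.0, -0.3, -3.5]
opening: 0.0356
gripper_force: 50.9
```

Emit:
send_rows --plan '[[[1, -0.0044, 0.0014, -0.002, 0], [1, -0.0044, 0.0014, -0.002, 0], [1, -0.0044, 0.0014, -0.002, 0], [1, -0.0044, 0.0014, -0.002, 0]]]'

```text
t: 22.05
tool_pos: [0.606, -0.3024, 0.1483]
orientation: [0.493, 3.102, -0.0]
force: [2.0, 0.3, -1.1]
opening: 0.0357
gripper_force: 50.9
```

Emit:
send_rows --plan '[[[1, -0.0044, 0.0014, -0.002, 0], [1, -0.0044, 0.0014, -0.002, 0], [1, -0.0044, 0.0014, -0.002, 0], [1, -0.0044, 0.0014, -0.002, 0]]]'

```text
t: 22.38
tool_pos: [0.6052, -0.3022, 0.148]
orientation: [0.493, 3.102, -0.0]
force: [2.8, -0.5, -1.3]
opening: 0.0356
gripper_force: 50.9
```

Emit:
send_rows --plan '[[[1, -0.0044, 0.0014, -0.002, 0], [1, -0.0044, 0.0014, -0.002, 0], [1, -0.0044, 0.0014, -0.002, 0], [1, -0.0044, 0.0014, -0.002, 0]]]'

```text
t: 22.72
tool_pos: [0.6043, -0.3019, 0.1476]
orientation: [0.493, 3.102, -0.0]
force: [3.7, -2.1, 0.2]
opening: 0.0353
gripper_force: 50.9
```

Contact came near x = 0.606. The press is now about 4.9 N, roughly half way in, so I hold.

Emit:
send_rows --plan '[[[1, 0, 0, 0, 0], [1, 0, 0, 0, 0], [1, 0, 0, 0, 0], [1, 0, 0, 0, 0], [1, 0, 0, 0, 0], [1, 0, 0, 0, 0], [1, 0, 0, 0, 0], [1, 0, 0, 0, 0], [1, 0, 0, 0, 0], [1, 0, 0, 0, 0], [1, 0, 0, 0, 0], [1, 0, 0, 0, 0], [1, 0, 0, 0, 0], [1, 0, 0, 0, 0]]]'

```text
t: 23.88
tool_pos: [0.604, -0.3018, 0.1473]
orientation: [0.493, 3.102, -0.0]
force: [3.5, -0.7, 0.7]
opening: 0.0358
gripper_force: 50.9
```

Emit:
send_rows --plan '[[[1, 0, 0, 0, 0], [1, 0, 0, 0, 0], [1, 0, 0, 0, 0], [1, 0, 0, 0, 0], [1, 0, 0, 0, 0], [1, 0, 0, 0, 0], [1, 0, 0, 0, 0], [1, 0, 0, 0, 0], [1, 0, 0, 0, 0], [1, 0, 0, 0, 0], [1, 0, 0, 0, 0], [1, 0, 0, 0, 0], [1, 0, 0, 0, 0], [1, 0, 0, 0, 0]]]'

```text
t: 25.05
tool_pos: [0.6041, -0.3018, 0.1473]
orientation: [0.493, 3.102, -0.0]
force: [5.2, -1.3, -0.7]
opening: 0.0359
gripper_force: 50.9
```

```bash
python3 - <<'E'
from brd import *
from scn import scanner
exec(open("pos.py").read().split("q,d=")[0].replace("from brd import *",""))
scanner((-xh[0],-xh[1]))
p,d=viewer.read_camera("side");L=(cloud("side",d)-S)@Rs
m=(d>0)&(abs(L[...,0])<.015)&(abs(L[...,1])<.07)&(L[...,2]>.125)&(L[...,2]<.178);Q=L[m]
print("board back (x~0) pts",len(Q),np.median(Q[:,0]),Q[:,1].min(),Q[:,1].max())
E
```

```text
t 25.05 D 0.12185668284374013 side -1.9593873249817984e-05 up -0.0006963781968615176 force [ 5.2314 -1.3489 -0.7384] along -4.658646791233483
top line pts
 [[   22.6963    27.4783    32.6739    38.5802    42.6736    46.7813
     52.2393    57.7091    62.1765    68.0311    71.8714    77.2877
     82.2917    87.2201    92.5928    98.0831]
 [   10.4892     7.6649     5.5793     4.0601     2.0499    -1.5919
     -2.4345    -5.8123    -7.54     -10.558    -11.4558   -12.7241
    -16.8719   -19.0077   -18.9521   -23.6125]
 [11000.      9000.      9000.      8000.     11000.      6000.
  12000.      9000.      9000.     14000.     11000.     12000.
  10000.      6000.     14000.     19000.    ]]
pitch down deg 23.651592956961593 roll slope -0.025346636322745378 top z at grip 0.01862412365405505 n 158 0.0013602682175674165
grip to top face (normal) 0.017059731852459174
orange along axis [0.0874 0.1052] w [-0.0218  0.0126]
board back (x~0) pts 228 0.0017459967602437637 -0.053506109629032406 0.060446270635662255
```

Held for more than 2 s at about 4.7 N, still square (pitch 23.7°). I retreat along the axis and carry the scanner back by the reverse route.

Emit:
send_rows --plan '[[[1, 0.01, -0.003, 0.005, 0], [1, 0.03, -0.01, 0.014, 0], [1, 0.07, -0.023, 0.032, 0], [1, 0.12, -0.04, 0.055, 0], [1, 0.2, -0.06, 0.1, 0], [1, 0.3, -0.05, 0.15, 0], [1, 0.4, 0, 0.2, 0], [1, 0.47, 0.1, 0.27, 0], [1, 0.48, 0.25, 0.27, 0], [1, 0.48, 0.4, 0.27, 0], [1, 0.48, 0.55, 0.27, 0], [1, 0.48, 0.55, 0.27, 0]]]'

```text
t: 26.15
tool_pos: [0.6997, -0.1852, 0.2]
orientation: [-0.485, -3.1, -0.005]
force: [-1.2, 0.0, -3.2]
opening: 0.0354
gripper_force: 50.9
```

Emit:
send_rows --plan '[[[1, 0, 0.15, 0, 0.03], [1, 0, 0.3, 0, 0.06], [1, 0, 0.45, 0, 0.09], [1, 0, 0.6, 0, 0.112], [1, -0.1, 0.75, 0, 0.112], [1, -0.25, 0.9, 0, 0.112], [1, -0.4, 1, 0, 0.112], [1, -0.55, 1, 0, 0.112], [1, -0.7, 1, 0, 0.112], [1, -0.74, 1, 0, 0.112], [1, -0.74, 1, 0, 0.112], [1, -0.74, 1, 0, 0.112], [1, -0.74, 1, 0, 0.112]]]'

```text
t: 27.23
tool_pos: [0.5529, 0.0079, 0.2015]
orientation: [0.311, 3.126, -0.0]
force: [0.3, 0.7, -1.8]
opening: 0.0358
gripper_force: 50.9
```

Emit:
send_rows --plan '[[[1, -0.007, 0.02, -0.12, 0], [1, -0.007, 0.02, -0.25, 0], [1, -0.007, 0.02, -0.38, 0], [1, -0.007, 0.02, -0.5, 0], [1, -0.007, 0.02, -0.57, 0], [1, -0.007, 0.02, -0.6, 0], [1, -0.007, 0.02, -0.62, 0], [1, -0.007, 0.02, -0.625, 0], [1, -0.007, 0.02, -0.63, 0], [1, -0.007, 0.02, -0.635, 0], [1, -0.007, 0.02, -0.64, 0], [1, -0.007, 0.02, -0.64, 0], [1, -0.007, 0.02, -0.64, 0]]]'

```text
t: 28.32
tool_pos: [0.5509, 0.0123, 0.0738]
orientation: [0.31, 3.125, 0.0]
force: [0.5, 0.4, -2.8]
opening: 0.0358
gripper_force: 50.9
```

Emit:
send_rows --plan '[[[1, 0, 0, -0.005, 0], [1, 0, 0, -0.01, 0], [1, 0, 0, -0.01, 0], [1, 0, 0, -0.01, 0]]]'

```text
t: 28.65
tool_pos: [0.5508, 0.0122, 0.0715]
orientation: [0.311, 3.126, 0.0]
force: [0.7, 0.1, 0.1]
opening: 0.0357
gripper_force: 50.8
```

Emit:
send_rows --plan '[[[1, 0, 0, 0, 0], [1, 0, 0, 0, 0], [1, 0.013, -0.003, -0.02, 0], [1, 0.027, -0.005, -0.041, 0], [1, 0.039, -0.008, -0.063, 0], [1, 0.051, -0.01, -0.085, 0], [1, 0.061, -0.012, -0.107, 0], [1, 0.071, -0.014, -0.13, 0], [1, 0.079, -0.016, -0.152, 0], [1, 0.085, -0.017, -0.168, 0], [1, 0.09, -0.018, -0.18, 0], [1, 0.095, -0.019, -0.19, 0], [1, 0.099, -0.019, -0.196, 0], [1, 0.099, -0.019, -0.2, 0], [1, 0.099, -0.019, -0.2, 0], [1, 0.099, -0.019, -0.2, 0]]]' --force 4

```text
t: 29.98
tool_pos: [0.5702, 0.0085, 0.0311]
orientation: [-0.31, -3.126, 0.0]
force: [-1.4, -1.1, -0.2]
opening: 0.0362
gripper_force: 4.0
```

```bash
python3 - <<'E'
from scn import *
a=np.radians(168.4);print(telemetry.read_state()["force"]);scanner((np.cos(a),np.sin(a)))
E
```

```text
[-1.3784 -1.0934 -0.2119]
top line pts
 [[   22.3562    27.4145    32.2167    36.9404    42.2121    47.7125
     52.6938    57.7369    62.1441    67.0361    72.5471    77.7541
     82.6281    87.5573    92.6301    97.7229]
 [   19.8458    18.8243    18.6093    18.6688    18.757     19.5272
     18.753     19.0092    19.0056    20.2936    20.2953    19.8249
     17.8097    20.3207    21.8487    21.1396]
 [13000.     12000.     12000.     11000.     15000.     14000.
  13000.     12000.     11000.     13000.     15000.     17000.
  12000.      8000.     13000.     15000.    ]]
pitch down deg -1.295214500170019 roll slope 0.002106516025339504 top z at grip 0.017062810959236493 n 209 0.0012543012359790449
grip to top face (normal) 0.017058451423723812
orange along axis [0.0873 0.1033] w [-0.0217  0.0133]
```

It lies flat again (pitch within about 1°). I release and rise.

Emit:
send_rows --plan '[[[0.1, 0, 0, 0, 0], [-0.2, 0, 0, 0, 0], [-0.6, 0, 0, 0, 0], [-0.6, 0, 0, 0, 0], [-0.6, 0, 0, 0, 0], [-0.6, 0, 0, 0.1, 0], [-0.6, 0, 0, 0.3, 0], [-0.6, 0, 0, 0.5, 0], [-0.6, 0, 0, 0.7, 0], [-0.6, 0, 0, 0.9, 0], [-0.6, 0, 0, 1, 0], [-0.6, 0, 0, 1, 0], [-0.6, 0, 0, 1, 0]]]'

```text
t: 31.12
tool_pos: [0.5715, 0.0084, 0.2331]
orientation: [0.31, 3.122, 0.0]
force: [0.3, 0.4, 1.1]
opening: 0.0742
gripper_force: 0.0
```

```bash
python3 - <<'E'
from brd import *
board(1)
p,d=viewer.read_camera("side");X=cloud("side",d)
m=np.zeros(d.shape,bool);m[195:250,240:325]=1;m&=(X[...,2]>.042)&(X[...,2]<.06);P=X[m]
print("scanner",cv2.minAreaRect(P[:,:2].astype(np.float32)*1000),len(P))
r=np.linalg.lstsq(np.c_[P[:,:2],np.ones(len(P))],P[:,2],rcond=None)[0];print("top plane slopes",r,np.median(P[:,2]))
print(telemetry.read_state()["force"],telemetry.read_state()["t"])
E
```

```text
n 808 x med 0.011704445462624781 y [-0.0524  0.0556] z [0.0227 0.1815]
slope x~y,z [-0.001  -0.0075  0.0123]
scanner ((529.3990478515625, 18.79649543762207), (39.61191177368164, 136.48390197753906), 78.12381744384766) 532
top plane slopes [-0.0138 -0.1046  0.0596] 0.05078881681104308
[-0.5191 -0.0264 -0.1579] 31.2167
```

```bash
python3 -c "
from plant import order
print(order.close_job())"
```

```text
the job is handed in; nothing more can be done
None
```

I handed the job in at about 31 s, with no verdict returned: the pale front leans centred on the stand with its label out, the nose was pressed about half way into the barcode (about 4.7 N) for over 2 s, and the scanner is back flat on its mat.

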